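# Roll the model tank onto its glue line

## Robot

A 7-joint arm with a two-finger parallel gripper is mounted at the origin on the work surface. World frame = base frame: x ahead of the robot, y to its left, z up, the work surface at z = 0. Lengths are in mm, angles in rad, forces in N, time in s.
With the tool pointing down it reaches from about 375 to 925 mm from the base axis. Payload 3.1 kg.
Tool frame: the origin (TCP) lies midway between the tips of the shut fingers; the grasp point (between the pads) lies behind it (env.grip_point_offset is the z of the grasp point in the tool frame, in mm); z points along the fingers, y is the direction in which the jaws open and shut (so a half turn about z gives the same grasp; the last joint's range is limited). The gripper opens to 85 mm and grips with 20 to 120 N. Pads are 22 mm wide; open, the fingers measure 114 mm over their backs; the gripper's body (76 mm by 85 mm) begins 54 mm behind the grasp point. The pads swing forward as they close: fully open they stand 13 mm farther back than shut.
Start: joints at [1.145, 0.383, 0.044, 1.598, -0.018, 1.161, -0.05], TCP at [209.295, -615.385, 200.769] pointing down, gripper open.
Joint ranges: [-2.61, 2.61], [-0.41, 2.15], [-1.48, 1.57], [0, 2.5], [-1.57, 4.71], [0.05, 1.97], [-2.85, 2.85]. Speed limits (rad/s): [2.79, 2.79, 3.14, 3.14, 3.14, 3.14, 3.14].

## Interface

Orientations are given as a rotation vector (axis times angle).
In Python, from station import observe, eyes, env, finder gives the robot as it stands.
- The arm moves only by the tool arm_command, never from a script. Its arguments are lists of equal length, an entry for each row: "linear": the shift along the world's x, y, z in mm, a list of three; "turn": the turn, a rotation vector about the world's x, y, z in rad, a list of three. In form: {"linear": [[x, y, z], ...], "turn": [[rx, ry, rz], ...]}. A call has 1 to 20 rows; each row is the pose to reach, as a shift and turn from the pose commanded when the call began; what a row does not reach only later rows make up. A row lasts 1/8 s, in which the tool goes at most 62.5 mm and 10.7 degrees, less where a joint would pass 70% of its speed; a pose out of reach is approached as far as the arm can. A call with a gripper value outside its range is refused whole. "grip" is the opening, from 0 (shut) to 1 (fully open), set as the call begins (left out, the last holds). The fingers move at their own pace and stop on an object; the grip force is fixed at half the most. Time passes only in rows, so rows that repeat a pose let the fingers close. It gives the time, the measured TCP pose, the force and the opening at its end, in the units of the state.
- observe(): the state, without advancing time (a new reading comes with each control period).
- eyes.capture(name): name is "side" or "top"; returns the picture (400x640x3 uint8, blue, green, red); there is no depth.
- eyes.camera_model(name): a dict with "fovy" (degrees; the focal length in pixels is half the picture's height over the tangent of half this angle, whatever the lens; pixels are square), "cx", "cy" (the principal point, pixels), "k1" (the pictures are not rectified: a ray, as slopes to the right and down, at radius r is drawn at 1 + k1 r^2 times it, then the intrinsics apply), "origin" and "orientation" of the camera in the world. Camera axes: x right, y down, z forward; pixel columns grow to the right and rows downward; lengths in mm; the calibration is good to about 2 mm. A picture is of the moment at which its call begins. camera_model takes no time and is no camera call.
- env.close_job(): hands the job in, once; it reports no verdict.
Trained networks look in the newest picture that a camera, given by its name, has taken for a name from the list of things; names that differ only in an ending like _2 or _b are one class to them, and where a whole thing is asked for, a point or a joint stands for the part that bears it (a point fixed in the world has none). Each returns a list of dicts, best first, with "conf" (0 to 1); they miss things now and then, are a little off and sometimes report something else, mostly with a low value. They report only what shows in the picture. A call takes as long as a camera call. They do not tell look-alikes from the thing itself.
- finder.look_for(camera, label): "rect" ([left, top, right, bottom] in pixels, round what is visible of it).
- finder.regions_of(camera, label): "pixels" (400x640 bool, what is visible of it) and "rect" ([left, top, right, bottom] in pixels, round what is visible of it).
The state is a dict: "time": time; "qpos": joint angles; "dq": joint speeds; "joint_efforts": joint torques, N m; "tool_pos": TCP position; "orientation": TCP orientation; "force": force on the tool from outside, world axes, zero at the start; "moment": the same for the moment, N m; "width": finger opening in mm.
Only numpy, scipy, OpenCV 4.12 (cv2) and the standard library are available. Lean on these libraries where they do the work, as an engineer would, in place of code of your own. Each camera call takes 0.05 s, during which the arm holds its last target.

## Task

Push the upper part of the lying white model tank sideways with your fingertips so that it rolls along the grey board, and leave it at rest lengthwise on the red line (not the blue one), centred over it and parallel to it, ready for gluing. Do not pick it up, and do not push on its lower half; leave the jar, the kiosk and the orange silo standing where they are.

Things in the scene. Friction and masses are not known exactly. Their poses are not given: they have to be found in the camera images.
- tank: white cylinder 70 mm in diameter, 130 mm long, two grey bands and a yellow patch, lying on the board (axis 41 mm above the table, top 76 mm), between the lines and within 0.1 rad of parallel. Origin at its centre, x along its axis; y, z turn as it rolls, z up at the start. 105 to 210 g, polished and slippery (friction about 0.16); rolls with a little drag: pushed at 30 mm/s it stops within 5 mm. A fingertip over 20 mm above its axis may ride over it
- red_line: red line marked flat on the board, 170 mm long and 18 mm wide: where the tank must lie. Origin at its centre on the board's top, x along the line, z up. It lies 75 to 130 mm from the tank, to its left or its right
- blue_line: blue line of the same size, parallel to the red one on the other side of the tank; not to be used. Origin at its centre, x along the line
- board: grey flat assembly board fixed to the table, 280 mm along its x, 440 mm along its y, 6 mm thick. Origin at the centre of its underside; its x is parallel to the lines, and the tank rolls along its y. Its top is 6 mm above the table
- jar: small jar with a yellow cap, 34 mm in diameter and 45 mm tall, standing loose near the board's edge about 115 mm from its long middle line, on the side away from the robot. Origin at the centre of its underside
- kiosk: black model kiosk with a red roof, 38 by 46 mm and 44 mm tall, standing loose like the jar on the side away from the robot. Origin at the centre of its underside
- silo: orange model silo with a cone roof, 32 mm in diameter and 48 mm tall, standing loose about 115 mm from the board's long middle line, on the robot's side. Origin at the centre of its underside
Not all that is in view belongs to the job. Of the things like the jar, leave any that is turquoise; of the rest the larger one is meant.

How it is judged:
By the outcome, as a careful person would: the job done as asked, in the order asked, and still so for the second after the job is handed in, with the robot touching nothing.
It also fails if it takes over 40 s, if anything falls off the work surface, if the arm or the gripper's body presses on something with over 40 N, if the wrist force passes 120 N, or if a joint passes its speed limit or range.

## Working session

There is one attempt and no reset: what is moved stays moved. The work goes in short steps, Python scripts to look and compute and a tool call to move; the robot and the scene stay as the last step left them, time stands still between calls to the robot, and variables do not carry over. Pictures are saved under pics/ and viewed, and the job is handed in when it is done.

Besides the shell and the picture viewer there is one more tool, called after "Call:" by a JSON object that holds its "method" and its "body", one argument or row to a line. arm_command: Moves the arm, as the interface text tells. Its arguments: {"type":"object","properties":{"linear":{"type":"array"},"turn":{"type":"array"},"grip":{"type":"number"}},"required":["linear","turn"]}

```bash
ls; mkdir -p pics
python3 - <<'E'
from station import observe, eyes, env, finder
import cv2
s=observe();print(s)
print(env.grip_point_offset)
for n in("side","top"):
    im=eyes.capture(n);cv2.imwrite(f"pics/{n}0.png",im);print(n,eyes.camera_model(n))
E
```

```text
pics
{'time': 0.0, 'qpos': array([ 1.14522097,  0.3838415 ,  0.04384656,  1.5995805 , -0.01786896,
        1.16120864, -0.04990323]), 'dq': array([ 0.00124361,  0.00103357, -0.00092655,  0.00130826,  0.00026369,
        0.00059798,  0.00066243]), 'joint_efforts': array([ 6.25780558e-05, -4.33461428e+01,  1.02458965e+00, -2.49516034e+01,
        1.06094516e-02,  1.14281627e-02,  7.43271215e-06]), 'tool_pos': array([ 208.90121046, -614.4301446 ,  199.38026969]), 'orientation': array([-3.09693551e+00, -5.12265750e-01,  9.47673146e-04]), 'force': array([ 0.33054233, -0.23198122,  0.08511248]), 'moment': array([-0.01387507, -0.05975941,  0.00199575]), 'width': 85.42322216016521}
-18.700000000000003
side {'fovy': 46.5345425042799, 'cx': 316.94341183231296, 'cy': 189.9307376605732, 'k1': -0.011838855609862291, 'origin': array([443.89656604, 519.72362059, 582.44225903]), 'orientation': array([-0.4308552 ,  2.74953859, -1.17307067])}
top {'fovy': 50.21094881549257, 'cx': 312.59120036639655, 'cy': 198.34335781553975, 'k1': -0.10674516474078985, 'origin': array([532.31009509,  13.47124393, 730.20738298]), 'orientation': array([-2.22335871,  2.16972266, -0.16900819])}
```

View pics/top0.png

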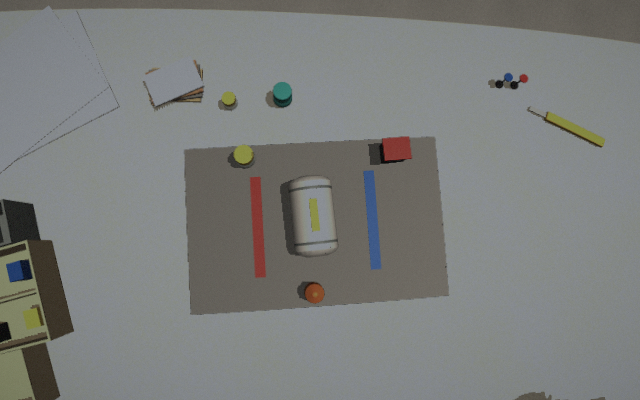

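View pics/side0.png

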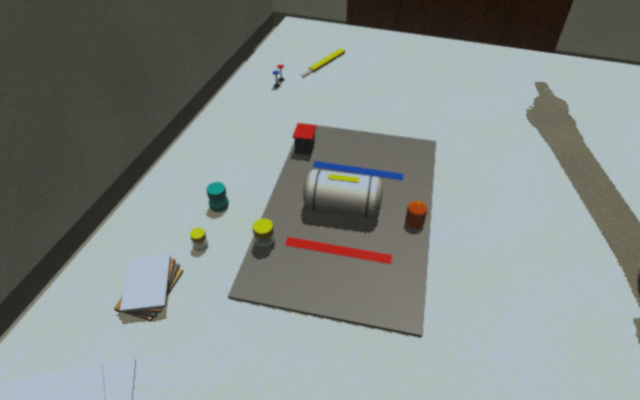

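The top view shows the tank at (314,216), the red line left at (258,227) and the blue line right at (373,220). The jar is at (244,156), with a smaller look-alike at (229,100) and a turquoise one at (282,95). The kiosk is at (396,150) and the silo at (314,293). The yellow screwdriver at (575,128) is irrelevant.

```bash
cat > h.py <<'E'
import numpy as np, cv2
from scipy.spatial.transform import Rotation as R
from station import observe, eyes, env, finder
def intr(n):
    m=eyes.camera_model(n); f=200/np.tan(np.radians(m['fovy'])/2); return m,f
def ray(n,uv):
    m,f=intr(n); uv=np.atleast_2d(uv).astype(float)
    d=(uv-[m['cx'],m['cy']])/f; u=d.copy()
    for _ in range(20): u=d/(1+m['k1']*(u**2).sum(1,keepdims=True))
    v=np.c_[u,np.ones(len(u))]@R.from_rotvec(m['orientation']).as_matrix().T
    return m['origin'],v
def toplane(n,uv,z):
    o,v=ray(n,uv); return o+v*((z-o[2])/v[:,2])[:,None]
def proj(n,p):
    m,f=intr(n); c=(np.atleast_2d(p)-m['origin'])@R.from_rotvec(m['orientation']).as_matrix()
    s=c[:,:2]/c[:,2:]; s=s*(1+m['k1']*(s**2).sum(1,keepdims=True)); return s*f+[m['cx'],m['cy']]
def line_pose(n,im,col):
    hsv=cv2.cvtColor(im,cv2.COLOR_BGR2HSV); b=im.astype(int)
    if col=='red': m=(b[...,2]-np.maximum(b[...,0],b[...,1]))>60
    else: m=(b[...,0]-np.maximum(b[...,2],b[...,1]))>40
    k,l,st,c=cv2.connectedComponentsWithStats(m.astype(np.uint8))
    out=[]
    for i in range(1,k):
        if st[i,4]<200: continue
        ys,xs=np.nonzero(l==i); p=toplane(n,np.c_[xs,ys],6.)[:,:2]
        r=cv2.minAreaRect(p.astype(np.float32)); 
        c=p.mean(0);u,s,v=np.linalg.svd(p-c,full_matrices=False); d=v[0]*np.sign(v[0,0])
        L=np.ptp((p-c)@d);
        if 120<L<200: out.append((np.array(r[0]).round(1),c.round(1),round(float(np.arctan2(d[1],d[0])),4),round(L,1),np.array(r[1]).round(1)))
    return out
def tank_model(x,y,yaw):
    # silhouette point cloud of cylinder
    t=np.linspace(0,2*np.pi,90)[None]; 
    d=np.array([np.cos(yaw),np.sin(yaw),0]); e=np.array([-d[1],d[0],0]);k=np.array([0,0,1.])
    pts=[]
    for s,r in((-65,22),(-59,31),(-51,35),(51,35),(59,31),(65,22)):
        pts.append(np.array([x,y,41.])+d*s+r*(np.cos(t.T)*e+np.sin(t.T)*k))
    return np.vstack(pts)
def tank_fit(n,mask,x0,ends=None):
    from scipy.optimize import minimize
    mk=mask.astype(np.uint8)
    def sil(p):
        h=cv2.convexHull(proj(n,tank_model(*p)).astype(np.float32))
        z=np.zeros((400*4,640*4),np.uint8); cv2.fillConvexPoly(z,((h+.5)*4).astype(np.int32),255)
        return cv2.resize(z,(640,400),interpolation=cv2.INTER_AREA)/255.
    def cost(q):
        p=(q[0],q[1],q[2]/50); s=sil(p); return -(np.minimum(s,mk).sum()/np.maximum(s,mk).sum())
    r=minimize(cost,[x0[0],x0[1],x0[2]*50],method='Nelder-Mead',options=dict(initial_simplex=np.array([x0[0],x0[1],x0[2]*50])+np.array([[0,0,0],[8,0,0],[0,8,0],[0,0,5.]]),xatol=.05,fatol=1e-5))
    return r.x[0],r.x[1],r.x[2]/50,-r.fun
E
python3 - <<'E'
from h import *
ims={}
for n in("top","side"):
    im=eyes.capture(n);ims[n]=im
    for c in('red','blue'): print(n,c,line_pose(n,im,c))
for n in("top","side"):
    t=finder.regions_of(n,'tank')
    print([(a['conf'],a['rect']) for a in t])
    mk=t[0]['pixels']; ys,xs=np.nonzero(mk); c=toplane(n,[xs.mean(),ys.mean()],41.)[0]
    print(n,c,tank_fit(n,mk,(c[0],c[1],0.05)))
    v=ims[n].copy(); v[mk]=v[mk]//2+np.array([0,120,0],np.uint8)
    cv2.imwrite(f"pics/mask_{n}.png",v)
    for l in('jar','kiosk','silo'):
        for a in finder.look_for(n,l)[:3]:
            r=a['rect']; print(l,round(a['conf'],2),np.round(r), toplane(n,[(r[0]+r[2])/2,(r[1]+r[3])/2],28).round())
cs=[ims['top'][140:280,170:450],]
cv2.imwrite("pics/crop.png",cv2.resize(cs[0],None,fx=2.8,fy=2.8,interpolation=2))
print(observe()['time'])
E
```

```text
top red [(array([554.7,  66.5]), array([554.8,  66.5]), 0.0872, np.float64(168.4), array([168.4,  16.7]))]
top blue [(array([ 571.5, -128.8]), array([ 572.1, -128.6]), 0.0839, np.float64(167.6), array([167.6,  16.8]))]
side red [(array([555.2,  66.9]), array([553.8,  66.8]), 0.0878, np.float64(170.1), array([170.1,  18.9]))]
side blue [(array([ 572.3, -127.8]), array([ 570.7, -127.8]), 0.0863, np.float64(168.5), array([168.5,  18.2]))]
[(0.91, [286.8, 174.6, 340.2, 258.7])]
top [572.24702552 -24.97598742  41.        ] (np.float64(572.5030115946163), np.float64(-24.95489393632449), np.float64(0.12546686772541601), np.float64(0.9695959108860462))
jar 0.89 [230. 143. 252. 169.] [[670.  96.  28.]]
jar 0.76 [268.  80. 295. 104.] [[783.  32.  28.]]
jar 0.69 [224.  96. 235. 115.] [[756. 119.  28.]]
kiosk 0.72 [377. 134. 410. 164.] [[ 691. -161.   28.]]
silo 0.7 [306. 282. 324. 304.] [[447. -32.  28.]]
silo 0.65 [250. 178. 267. 274.] [[554.  63.  28.]]
[(0.65, [304.5, 172.9, 384.1, 215.7])]
side [574.74382102 -24.26965985  41.        ] (np.float64(574.8141698165354), np.float64(-24.215952259740682), np.float64(0.12449602063686747), np.float64(0.96261246663778))
jar 0.85 [255. 217. 275. 250.] [[668.  88.  28.]]
jar 0.68 [206. 184. 230. 210.] [[776.  36.  28.]]
jar 0.58 [188. 224. 209. 252.] [[763. 128.  28.]]
kiosk 0.59 [291. 124. 315. 154.] [[ 691. -159.   28.]]
silo 0.94 [405. 202. 425. 228.] [[450. -23.  28.]]
0.6
```

View pics/crop.png

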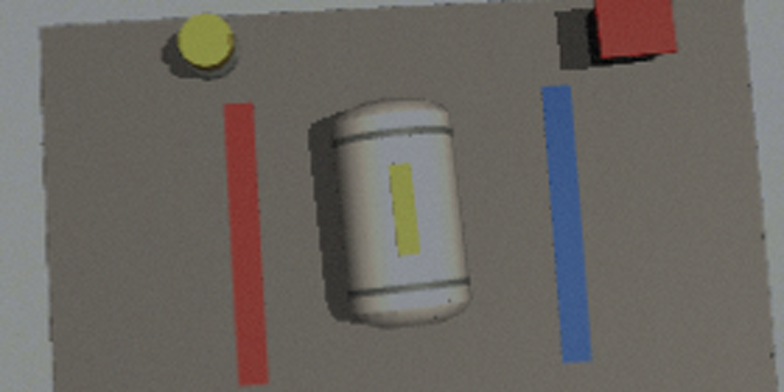

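View pics/mask_top.png

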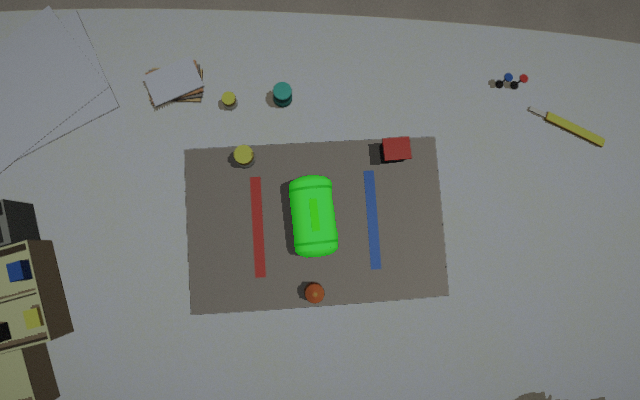

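Choice: the tank is the white cylinder at (314,216), and red is the left line, so the tank rolls toward +y. The larger yellow-capped jar at (244,156) stays put. The tank sits about 92 mm from the line, 10 mm too far along it, and yawed +0.04 rad relative to it. I'll steer it while rolling. First I move to the −y side, above the board.

Call:
{"method": "arm_command", "body": {
  "linear": [
    [15,20,0],
    [45,60,0],
    [80,110,-5],
    [115,160,-10],
    [150,210,-20],
    [185,260,-30],
    [220,310,-35],
    [255,360,-40],
    [290,405,-45],
    [320,450,-50],
    [345,485,-55],
    [363,508,-60],
    [373,521,-60],
    [373,521,-60],
    [373,521,-60]
  ],
  "turn": [
    [0,0,0.05],
    [0,0,0.16],
    [0,0,0.29],
    [0,0,0.42],
    [0,0,0.55],
    [0,0,0.68],
    [0,0,0.81],
    [0,0,0.94],
    [0,0,1.06],
    [0,0,1.17],
    [0,0,1.26],
    [0,0,1.33],
    [0,0,1.368],
    [0,0,1.368],
    [0,0,1.368]
  ],
  "grip": 0.6
}}

```text
time: 2.48
tool_pos: [581.5, -96.8, 140.7]
orientation: [2.082, 2.352, -0.003]
force: [-0.1, 0.9, 0.1]
width: 51.4
```

Run:
```python
from h import *
s=observe();print(s['time'],s['tool_pos'],R.from_rotvec(s['orientation']).as_matrix().round(3),s['width'],s['force'])
a=eyes.capture('top');b=eyes.capture('side')
cv2.imwrite('pics/t1.png',cv2.resize(a[120:320,170:450],None,fx=2.8,fy=2.8));cv2.imwrite('pics/s1.png',cv2.resize(b[60:320,200:480],None,fx=2.2,fy=2.2))
```

```text
2.475 [581.50028862 -96.82439362 140.71342316] [[-0.121  0.993 -0.001]
 [ 0.993  0.121 -0.002]
 [-0.001 -0.001 -1.   ]] 51.411805174833496 [-0.09705354  0.90812292  0.09714068]
```

View pics/s1.png

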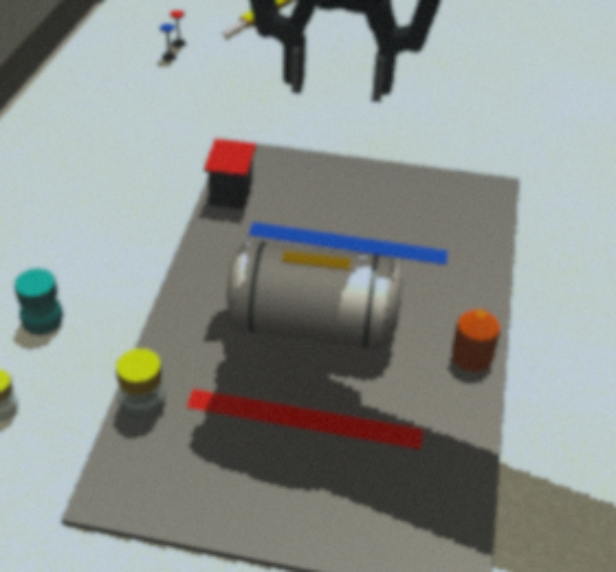

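View pics/t1.png

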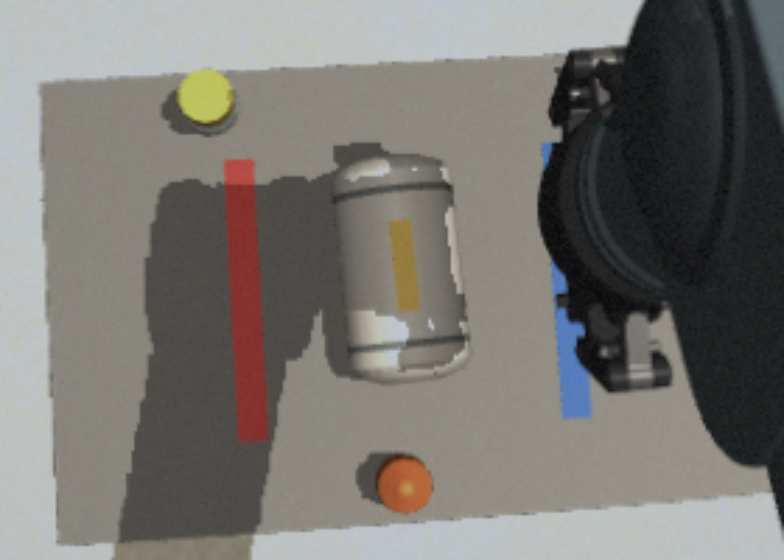

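Run:
```python
from h import *
s=observe();M=R.from_rotvec(s['orientation']).as_matrix();p=s['tool_pos']
for uv in((334.5,101.5),(371.8,105)):
    o,v=ray('side',uv);v=v[0]
    for dx in(0,11): # front face offset
        n=M[:,0]; q=p+n*dx; k=((q-o)@n)/(v@n); w=o+k*v; print(dx,w.round(1),((w-p)@M).round(1))
```

```text
0 [611.2 -93.2 169.9] [ -0.   29.9 -29.2]
11 [608.3 -82.5 177.1] [ 11.   28.2 -36.4]
0 [ 551.9 -100.4  170.8] [ -0.  -29.9 -30. ]
11 [550.  -89.6 178. ] [ 11.  -30.4 -37.2]
```

Run:
```python
from h import *
s=observe();M=R.from_rotvec(s['orientation']).as_matrix();p=s['tool_pos'];print(p,s['width'],s['time'])
b=eyes.capture('side')
u=4
v=cv2.resize(b[40:180,270:430],None,fx=u,fy=u,interpolation=2)
for loc,c in(((0,0,0),(0,0,255)),((0,30,0),(0,255,0)),((0,-30,0),(0,255,0)),((0,30,-18.7),(255,0,0))):
    q=proj('side',p+M@np.array(loc))[0];print(loc,q)
    cv2.circle(v,tuple(int(i) for i in ((q-[270,40]+.5)*u)),4,c,-1)
cv2.imwrite('pics/s2.png',v)
```

```text
[581.5396243  -96.85670312 140.75731303] 51.09946460830242 2.575
(0, 0, 0) [352.08865934 118.61677886]
(0, 30, 0) [333.96754159 116.62482278]
(0, -30, 0) [370.40252439 120.63270489]
(0, 30, -18.7) [334.25070976 107.01706244]
```

View pics/s2.png

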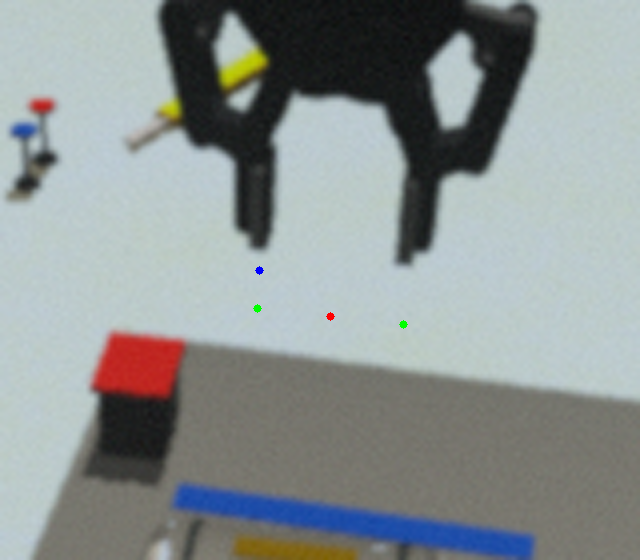

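Run:
```python
from h import *
for z in(180,200,220,240):print(z,toplane('top',[[381,145],[399,255]],z).round(0)[:,:2].tolist())
s=observe();p=s['tool_pos'];
for z in(0,30,60,100): print(proj('top',p+[0,0,z]).round())
a=eyes.capture('top');cv2.imwrite('pics/t2.png',cv2.resize(a[120:300,330:490],None,fx=4,fy=3.3,interpolation=2))
for z in (140,147,155,170): print(z,toplane('side',[[334.5,101.5],[371.5,105]],z).round(0).tolist())
```

```text
180 [[661.0, -106.0], [516.0, -131.0]]
200 [[656.0, -102.0], [516.0, -126.0]]
220 [[652.0, -97.0], [517.0, -120.0]]
240 [[647.0, -93.0], [518.0, -115.0]]
[[368. 206.]]
[[372. 205.]]
[[377. 203.]]
[[384. 200.]]
140 [[623.0, -138.0, 140.0], [560.0, -147.0, 140.0]]
147 [[620.0, -127.0, 147.0], [559.0, -136.0, 147.0]]
155 [[617.0, -115.0, 155.0], [557.0, -124.0, 155.0]]
170 [[611.0, -93.0, 170.0], [553.0, -101.0, 170.0]]
```

View pics/t2.png

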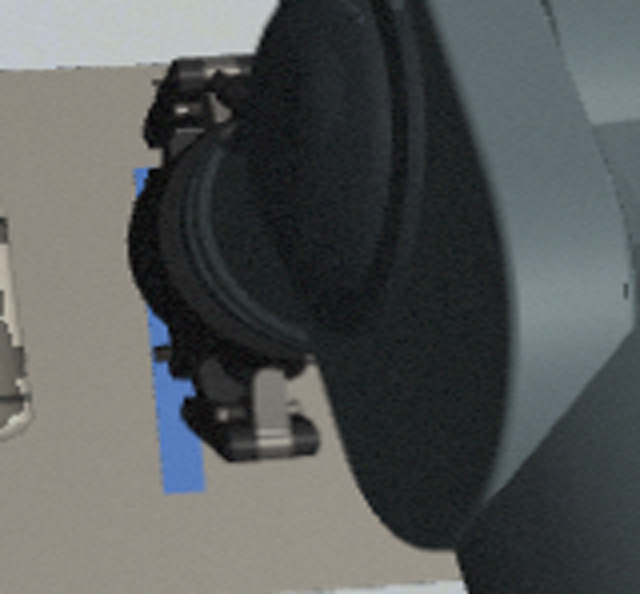

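Run:
```python
from h import *
s=observe();p=s['tool_pos']
for a,b in(((397,253),(400,45)),((403,253),(402,44)),((376,146),(312,41)),((382,140),(312,43))):
    o1,v1=ray('top',a);o2,v2=ray('side',b);v1=v1[0];v2=v2[0]
    A=np.c_[v1,-v2];t=np.linalg.lstsq(A,o2-o1,rcond=None)[0]
    q1=o1+t[0]*v1;q2=o2+t[1]*v2;print(q1.round(),q2.round(),((q1+q2)/2-p).round())
```

```text
[ 521. -104.  275.] [ 521. -104.  275.] [-61.  -7. 135.]
[ 521. -111.  274.] [ 519. -111.  274.] [-62. -15. 133.]
[638. -80. 273.] [644. -79. 275.] [ 59.  17. 133.]
[646. -88. 266.] [647. -88. 266.] [ 65.   8. 126.]
```

The tips look about 29 mm higher in the side view than the reported TCP suggests. I'll lower the gripper clear of the tank and check again before any contact.

Call:
{"method": "arm_command", "body": {
  "linear": [
    [0,-4,-10],
    [0,-8,-30],
    [0,-10,-55],
    [0,-10,-72],
    [0,-10,-80],
    [0,-10,-80]
  ],
  "turn": [
    [0,0,0],
    [0,0,0],
    [0,0,0],
    [0,0,0],
    [0,0,0],
    [0,0,0]
  ]
}}

```text
time: 3.42
tool_pos: [581.8, -104.1, 60.0]
orientation: [-2.077, -2.355, 0.001]
force: [-0.1, -0.4, -0.8]
width: 51.4
```

```bash
cat > v.py <<'E'
from h import *
import sys
def view(name,box,u):
    s=observe();M=R.from_rotvec(s['orientation']).as_matrix();p=s['tool_pos'];print(p.round(1),s['width'].round(1),s['time'],s['force'].round(1))
    b=eyes.capture('side'); x0,y0,x1,y1=box
    v=cv2.resize(b[y0:y1,x0:x1],None,fx=u,fy=u,interpolation=2)
    for loc,c in(((0,0,0),(0,0,255)),((0,30,0),(0,255,0)),((0,-30,0),(0,255,0))):
        q=proj('side',p+M@np.array(loc))[0]
        cv2.circle(v,tuple(int(i) for i in ((q-[x0,y0]+.5)*u)),3,c,-1)
    cv2.imwrite(name,v)
E
python3 -c "
from v import *
view('pics/s3.png',(270,60,430,200),4)"
```

```text
Traceback (most recent call last):
  File "v.py", line 4, in view
    s=observe();M=R.from_rotvec(s['orientation']).as_matrix();p=s['tool_pos'];print(p.round(1),s['width'].round(1),s['time'],s['force'].round(1))
                                                                                               ^^^^^^^^^^^^^^^^
AttributeError: 'float' object has no attribute 'round'
```

```bash
sed -i "s/s\['width'\].round(1)/s['width']/" v.py
python3 -c "
from v import *
view('pics/s3.png',(270,60,430,200),4)"
```

```text
[ 581.8 -104.1   60. ] 51.366971877396566 3.425 [-0.1 -0.4 -0.8]
```

View pics/s3.png

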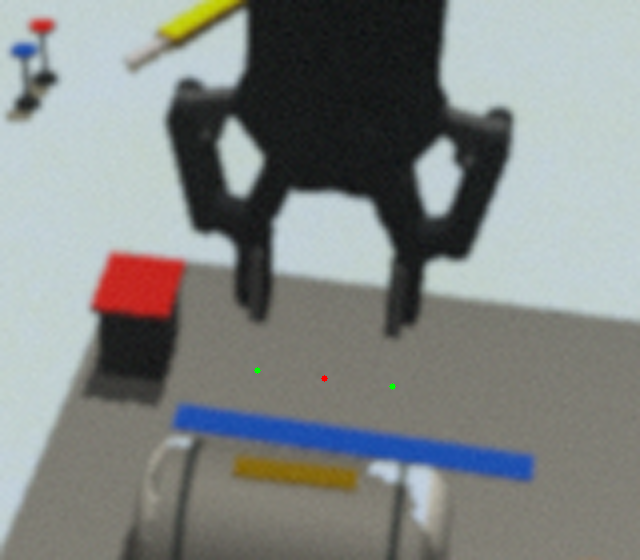

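Call:
{"method": "arm_command", "body": {
  "linear": [
    [0,0,-15],
    [0,0,-35],
    [0,0,-42],
    [0,0,-45],
    [0,0,-45]
  ],
  "turn": [
    [0,0,0],
    [0,0,0],
    [0,0,0],
    [0,0,0],
    [0,0,0]
  ]
}}

```text
time: 4.1
tool_pos: [582.3, -104.3, 15.6]
orientation: [-2.078, -2.356, -0.0]
force: [0.5, 0.6, -0.5]
width: 51.1
```

```bash
python3 -c "
from v import *
view('pics/s4.png',(270,60,430,200),4)
a=eyes.capture('top');cv2.imwrite('pics/t4.png',cv2.resize(a[120:300,300:460],None,fx=4,fy=3.3,interpolation=2))"
```

```text
[ 582.3 -104.3   15.6] 51.127672439360936 4.1 [ 0.5  0.6 -0.5]
```

View pics/s4.png

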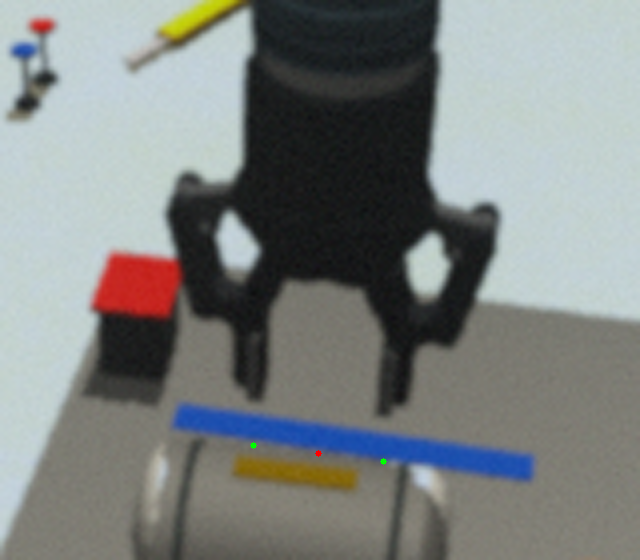

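View pics/t4.png

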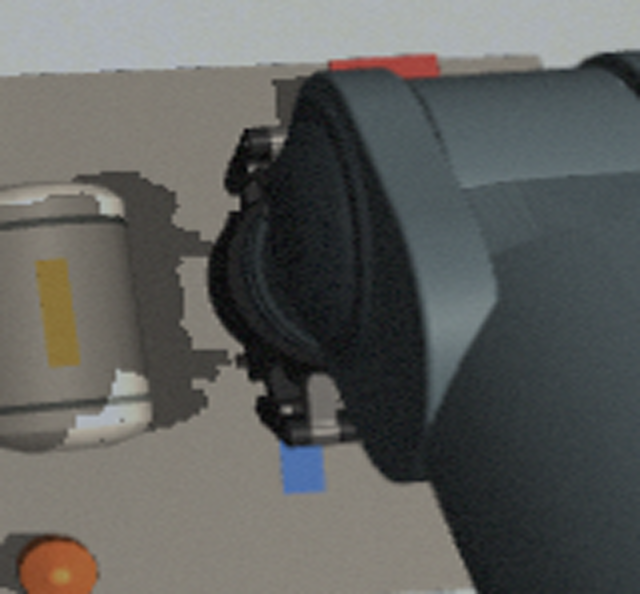

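Call:
{"method": "arm_command", "body": {
  "linear": [
    [0,0,-5],
    [0,0,-9],
    [0,0,-9]
  ],
  "turn": [
    [0,0,0],
    [0,0,0],
    [0,0,0]
  ]
}}

```text
time: 4.58
tool_pos: [581.8, -104.4, 6.3]
orientation: [-2.078, -2.355, 0.001]
force: [-0.4, 0.1, -1.2]
width: 51.2
```

Call:
{"method": "arm_command", "body": {
  "linear": [
    [0,0,-2],
    [0,0,-4],
    [0,0,-4]
  ],
  "turn": [
    [0,0,0],
    [0,0,0],
    [0,0,0]
  ]
}}

```text
time: 4.95
tool_pos: [582.1, -104.4, 2.6]
orientation: [-2.078, -2.356, 0.0]
force: [-0.3, 0.4, 0.3]
width: 51.1
```

Call:
{"method": "arm_command", "body": {
  "linear": [
    [0,0,-1.5],
    [0,0,-3],
    [0,0,-3]
  ],
  "turn": [
    [0,0,0],
    [0,0,0],
    [0,0,0]
  ]
}}

```text
time: 5.32
tool_pos: [582.1, -104.3, -0.4]
orientation: [-2.078, -2.356, 0.0]
force: [0.3, -0.0, -0.3]
width: 51.6
```

Call:
{"method": "arm_command", "body": {
  "linear": [
    [0,0,-2],
    [0,0,-4],
    [0,0,-4]
  ],
  "turn": [
    [0,0,0],
    [0,0,0],
    [0,0,0]
  ]
}}

```text
time: 5.7
tool_pos: [582.0, -104.3, -4.5]
orientation: [-2.078, -2.356, 0.0]
force: [0.7, -0.2, -1.0]
width: 51.0
```

Call:
{"method": "arm_command", "body": {
  "linear": [
    [0,0,-2],
    [0,0,-4],
    [0,0,-4]
  ],
  "turn": [
    [0,0,0],
    [0,0,0],
    [0,0,0]
  ]
}}

```text
time: 6.08
tool_pos: [582.0, -104.4, -8.5]
orientation: [-2.078, -2.356, 0.0]
force: [-0.3, 0.2, 0.5]
width: 51.6
```

```bash
python3 -c "
from v import *
view('pics/s5.png',(270,60,430,200),4)"
```

```text
[ 582.  -104.4   -8.5] 51.63148708232582 6.075 [-0.3  0.2  0.5]
```

View pics/s5.png

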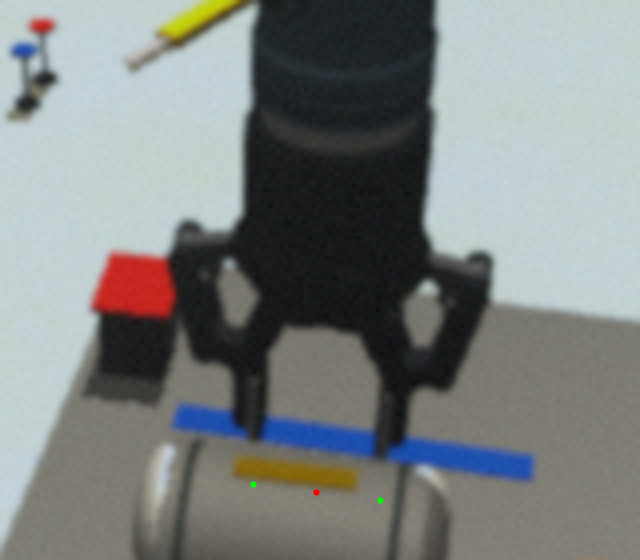

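No contact yet at TCP −8.5, so the tips really are well above the reported TCP. I'll keep going down in small steps to touch the bare board and measure the offset.

Call:
{"method": "arm_command", "body": {
  "linear": [
    [0,0,-3],
    [0,0,-6],
    [0,0,-6]
  ],
  "turn": [
    [0,0,0],
    [0,0,0],
    [0,0,0]
  ]
}}

```text
time: 6.5
tool_pos: [581.9, -104.3, -14.7]
orientation: [-2.078, -2.355, 0.001]
force: [0.7, 0.7, -0.1]
width: 51.4
```

Call:
{"method": "arm_command", "body": {
  "linear": [
    [0,0,-1.5],
    [0,0,-3],
    [0,0,-3]
  ],
  "turn": [
    [0,0,0],
    [0,0,0],
    [0,0,0]
  ]
}}

```text
time: 6.88
tool_pos: [582.2, -104.4, -17.4]
orientation: [-2.078, -2.356, 0.0]
force: [-0.2, 0.8, -0.0]
width: 51.6
```

Call:
{"method": "arm_command", "body": {
  "linear": [
    [0,0,-1.5],
    [0,0,-3],
    [0,0,-3]
  ],
  "turn": [
    [0,0,0],
    [0,0,0],
    [0,0,0]
  ]
}}

```text
time: 7.25
tool_pos: [582.1, -104.4, -20.4]
orientation: [-2.078, -2.356, 0.0]
force: [-1.1, -1.0, 0.5]
width: 51.2
```

Call:
{"method": "arm_command", "body": {
  "linear": [
    [0,0,-1.5],
    [0,0,-3],
    [0,0,-3]
  ],
  "turn": [
    [0,0,0],
    [0,0,0],
    [0,0,0]
  ]
}}

```text
time: 7.62
tool_pos: [582.1, -104.4, -23.4]
orientation: [-2.078, -2.356, 0.0]
force: [0.1, -0.3, 0.1]
width: 51.1
```

```bash
python3 -c "
from v import *
view('pics/s6.png',(270,60,430,200),4)"
```

```text
[ 582.1 -104.4  -23.4] 51.11115593623023 7.625 [ 0.1 -0.3  0.1]
```

View pics/s6.png

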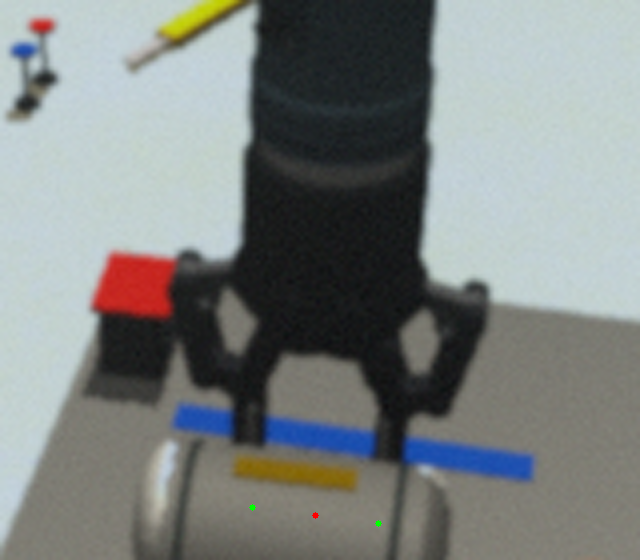

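Call:
{"method": "arm_command", "body": {
  "linear": [
    [0,0,-1.5],
    [0,0,-3],
    [0,0,-3]
  ],
  "turn": [
    [0,0,0],
    [0,0,0],
    [0,0,0]
  ]
}}

```text
time: 8.05
tool_pos: [582.1, -104.4, -26.4]
orientation: [-2.078, -2.356, 0.0]
force: [-0.1, -0.2, 0.6]
width: 51.2
```

Call:
{"method": "arm_command", "body": {
  "linear": [
    [0,0,-1.5],
    [0,0,-3],
    [0,0,-3]
  ],
  "turn": [
    [0,0,0],
    [0,0,0],
    [0,0,0]
  ]
}}

```text
time: 8.43
tool_pos: [582.5, -104.4, -27.6]
orientation: [2.078, 2.356, -0.001]
force: [-3.6, 0.4, 9.6]
width: 51.4
```

The tips touched the board at TCP −27.3, so tip height = TCP + 33 at this opening. To push about 10 mm above the axis I need TCP z ≈ 18. I'll rise and approach to first contact.

Call:
{"method": "arm_command", "body": {
  "linear": [
    [0,0,12],
    [0,0,30],
    [0,0,44],
    [0,0,47.5],
    [0,0,47.5],
    [-0.9,7,47.5],
    [-1.9,15,47.5],
    [-2.9,23,47.5],
    [-3.5,28,47.5],
    [-3.9,31,47.5],
    [-4.3,34,47.5],
    [-4.6,37,47.5],
    [-5,40,47.5]
  ],
  "turn": [
    [0,0,0],
    [0,0,0],
    [0,0,0],
    [0,0,0],
    [0,0,0],
    [0,0,0],
    [0,0,0],
    [0,0,0],
    [0,0,0],
    [0,0,0],
    [0,0,0],
    [0,0,0],
    [0,0,0]
  ]
}}

```text
time: 10.05
tool_pos: [577.3, -64.5, 18.3]
orientation: [2.079, 2.355, -0.0]
force: [0.1, 0.1, -0.5]
width: 51.2
```

```bash
cat > look.py <<'E'
from v import *
import sys
tag=sys.argv[1]
o=observe();p=o['tool_pos'];M=R.from_rotvec(o['orientation']).as_matrix();print(p.round(1),'toolyaw',np.arctan2(M[1,1],M[0,1]).round(3),o['force'].round(1),o['time'])
L=np.array([555.,66.6]);a=.086;d=np.array([np.cos(a),np.sin(a)]);e=np.array([-d[1],d[0]])
print('tcp rel line: along %.1f across %.1f'%((p[:2]-L)@d,(p[:2]-L)@e))
for n in('top','side'):
    im=eyes.capture(n)
    cv2.imwrite(f'pics/{tag}_{n}.png',cv2.resize(im[100:320,170:450] if n=='top' else im[60:320,200:480],None,fx=2.2,fy=2.2))
    t=finder.regions_of(n,'tank')
    if not t: print(n,'none');continue
    mk=t[0]['pixels'];ys,xs=np.nonzero(mk);c=toplane(n,[xs.mean(),ys.mean()],41.)[0]
    f=tank_fit(n,mk,(c[0],c[1],.1));q=np.array(f[:2])-L
    print(n,round(t[0]['conf'],2),np.round(f,3),'along %.1f across %.1f dyaw %.3f'%(q@d,q@e,f[2]-a))
E
python3 look.py A
```

```text
[577.3 -64.5  18.3] toolyaw 0.125 [ 0.1  0.1 -0.5] 10.05
tcp rel line: along 11.0 across -132.5
top 0.57 [ 5.71271e+02 -1.92290e+01  1.98000e-01  8.30000e-01] along 8.8 across -86.9 dyaw 0.112
side 0.85 [ 5.74303e+02 -1.84270e+01  1.26000e-01  9.39000e-01] along 11.9 across -86.4 dyaw 0.040
```

View pics/A_side.png

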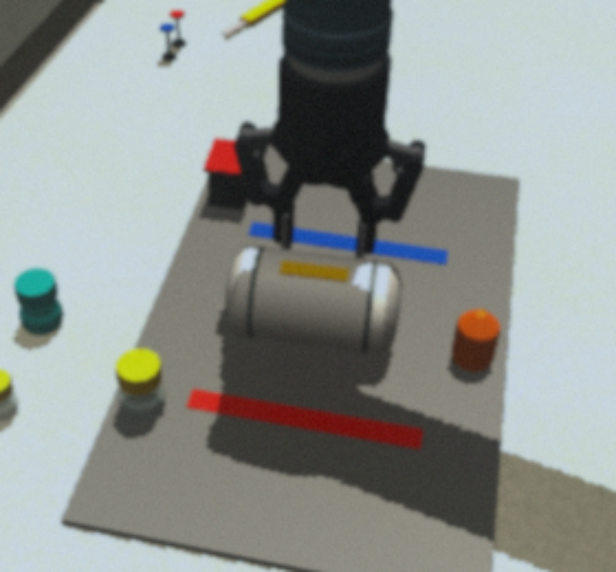

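View pics/A_top.png

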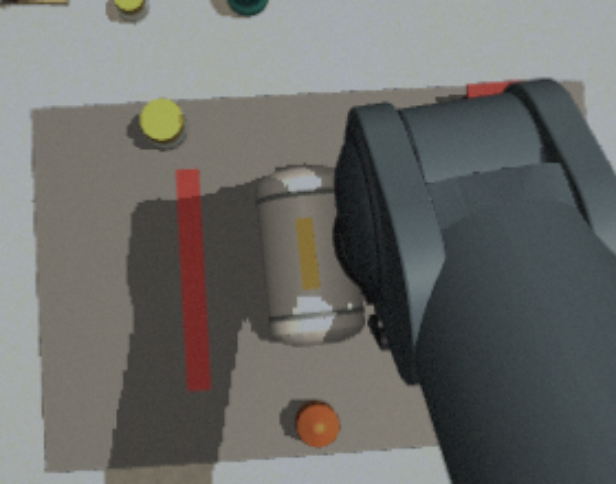

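Call:
{"method": "arm_command", "body": {
  "linear": [
    [-0.4,3,0],
    [-0.85,5.95,0],
    [-1.35,8.9,0],
    [-1.85,11.85,0],
    [-2.4,14.8,0],
    [-2.95,17.75,0],
    [-3.55,20.7,0],
    [-4.2,23.6,0],
    [-4.85,26.5,0],
    [-5.55,29.4,0],
    [-6.25,32.35,0],
    [-6.95,35.3,0],
    [-7.65,38.2,0],
    [-8.35,41.1,0]
  ],
  "turn": [
    [0,0,0.011],
    [0,0,0.022],
    [0,0,0.033],
    [0,0,0.044],
    [0,0,0.055],
    [0,0,0.066],
    [0,0,0.077],
    [0,0,0.088],
    [0,0,0.099],
    [0,0,0.11],
    [0,0,0.11],
    [0,0,0.11],
    [0,0,0.11],
    [0,0,0.11]
  ]
}}

```text
time: 12.0
tool_pos: [568.9, -23.1, 18.3]
orientation: [1.946, 2.467, -0.0]
force: [1.4, -1.3, -0.2]
width: 51.0
```

```bash
python3 look.py B
```

```text
[568.9 -23.1  18.3] toolyaw 0.235 [ 1.4 -1.3 -0.2] 12.0
tcp rel line: along 6.1 across -90.5
top 0.96 [5.63617e+02 2.95780e+01 2.01000e-01 4.48000e-01] along 5.4 across -37.6 dyaw 0.115
side 0.62 [5.67524e+02 2.47230e+01 1.27000e-01 9.44000e-01] along 8.9 across -42.8 dyaw 0.041
```

View pics/B_side.png

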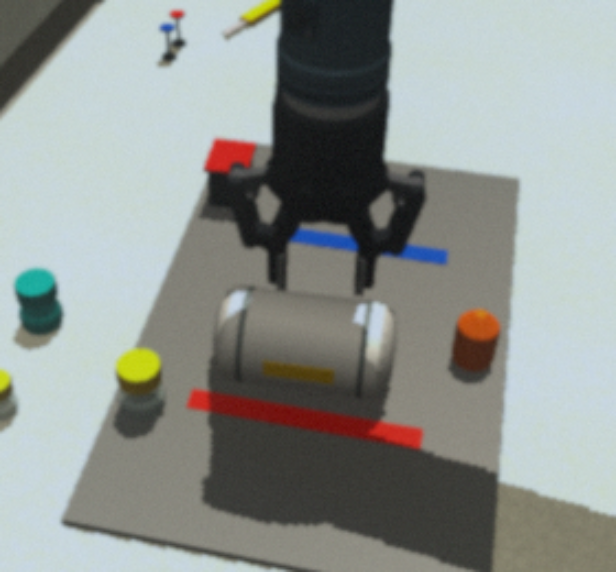

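```bash
python3 -c "
from h import *
print(observe()['qpos'].round(2))"
```

```text
[ 0.36  0.51 -0.47  1.9   0.31  0.8  -0.04]
```

View pics/B_top.png

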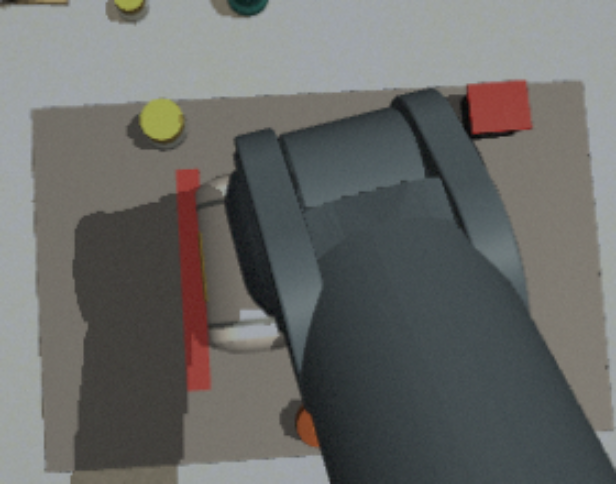

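The single leading finger only rolled the tank. Its yaw stayed at +0.04, because yaw friction exceeds rolling drag. To turn it, I'll straddle it with the open fingers, with the tips above the axis and no gripping, and twist.

Call:
{"method": "arm_command", "body": {
  "linear": [
    [0.7,-5,5],
    [0.7,-5,25],
    [0.7,-5,45],
    [0,0,50],
    [-0.5,10,50],
    [-1,20,50],
    [-1.5,30,50],
    [-2,38,50],
    [-2.3,44,50],
    [-2.5,47.6,50],
    [-2.5,47.6,50],
    [-2.5,47.6,50],
    [-2.5,47.6,50]
  ],
  "turn": [
    [0,0,0],
    [0,0,0],
    [0,0,0.1],
    [0,0,0.27],
    [0,0,0.44],
    [0,0,0.61],
    [0,0,0.78],
    [0,0,0.95],
    [0,0,1.12],
    [0,0,1.29],
    [0,0,1.42],
    [0,0,1.463],
    [0,0,1.463]
  ],
  "grip": 1
}}

```text
time: 13.82
tool_pos: [567.2, 23.9, 69.6]
orientation: [-0.198, 3.134, -0.001]
force: [-0.3, -0.1, 0.4]
width: 85.5
```

```bash
python3 look.py C;python3 -c "
from h import *
print(observe()['qpos'].round(2),observe()['width'])"
```

```text
[567.2  23.9  69.6] toolyaw 1.697 [-0.3 -0.1  0.4] 13.825
tcp rel line: along 8.5 across -43.6
top none
side 0.87 [5.66711e+02 2.70530e+01 1.30000e-01 9.28000e-01] along 8.3 across -40.4 dyaw 0.044
[ 0.55  0.52 -0.81  1.87  0.46  0.94  1.22] 84.86075799070521
```

View pics/C_side.png

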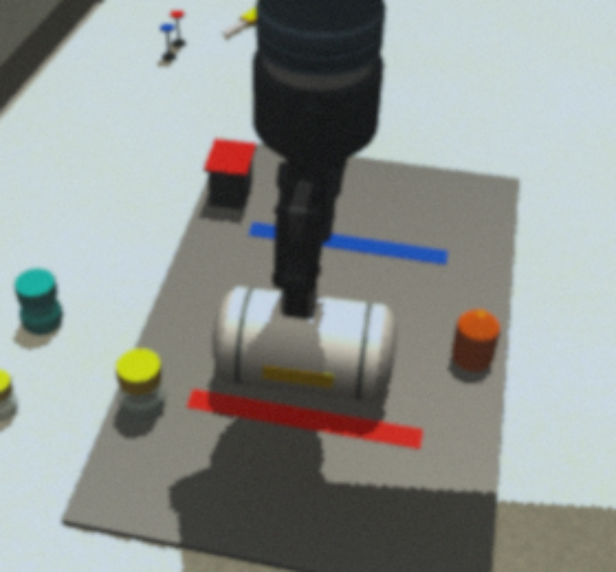

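View pics/C_top.png

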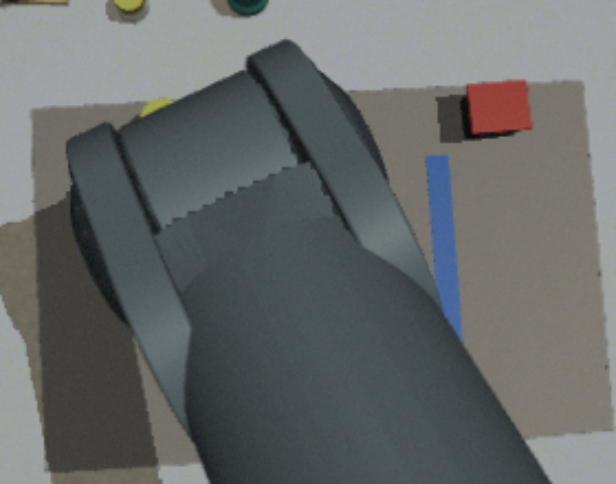

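```bash
python3 -c "
from h import *
o,v=ray('side',[335.5,203]);v=v[0]
for y in(66,73,78,81):print(y,(o+v*(y-o[1])/v[1]).round(1))
im=eyes.capture('side');cv2.imwrite('pics/C2.png',cv2.resize(im[120:260,270:430],None,fx=4,fy=4,interpolation=2))
"
```

```text
66 [561.6  66.  107.9]
73 [559.8  73.  115.2]
78 [558.5  78.  120.4]
81 [557.7  81.  123.6]
```

View pics/C2.png

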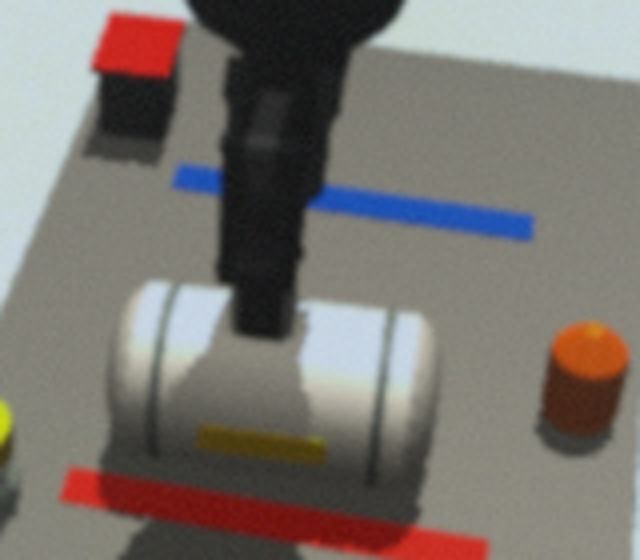

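Call:
{"method": "arm_command", "body": {
  "linear": [
    [0,2.5,-4],
    [0,2.5,-15],
    [0,2.5,-30],
    [0,2.5,-45],
    [0,2.5,-53],
    [0,2.5,-56],
    [0,2.5,-56]
  ],
  "turn": [
    [0,0,0],
    [0,0,0],
    [0,0,0],
    [0,0,0],
    [0,0,0],
    [0,0,0],
    [0,0,0]
  ]
}}

```text
time: 14.95
tool_pos: [566.5, 26.9, 12.2]
orientation: [0.2, -3.135, -0.0]
force: [-0.1, -0.9, -0.6]
width: 85.4
```

```bash
python3 look.py D; python3 -c "
from h import *
im=eyes.capture('side');cv2.imwrite('pics/D2.png',cv2.resize(im[120:260,270:430],None,fx=4,fy=4,interpolation=2))
"
```

```text
[566.5  26.9  12.2] toolyaw 1.698 [-0.1 -0.9 -0.6] 14.95
tcp rel line: along 8.1 across -40.5
top none
side 0.93 [5.67162e+02 2.78510e+01 1.34000e-01 7.77000e-01] along 8.8 across -39.7 dyaw 0.048
```

View pics/D2.png

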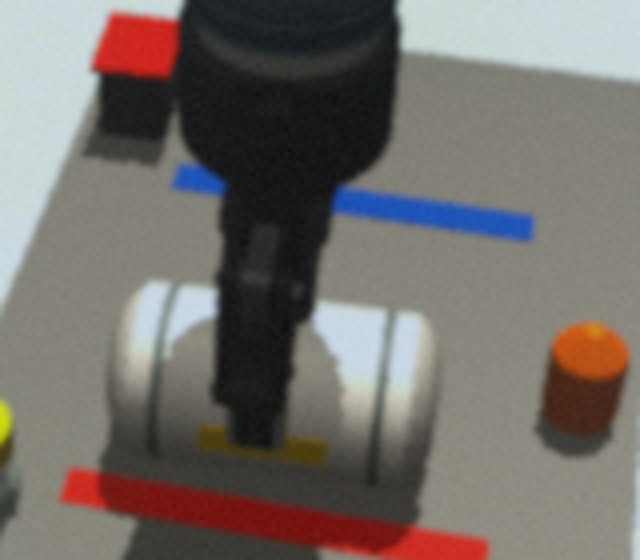

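Call:
{"method": "arm_command", "body": {
  "linear": [
    [0,0,0],
    [0,0,0],
    [0,0,0],
    [0,0,0],
    [0,0,0],
    [0,0,0],
    [0,0,0],
    [0,0,0]
  ],
  "turn": [
    [0,0,0.08],
    [0,0,0.17],
    [0,0,0.26],
    [0,0,0.34],
    [0,0,0.4],
    [0,0,0.45],
    [0,0,0.5],
    [0,0,0.5]
  ]
}}

```text
time: 16.2
tool_pos: [566.7, 26.7, 12.5]
orientation: [-0.968, 2.988, -0.0]
force: [-0.4, 0.7, -0.7]
width: 85.7
```

```bash
cat > look2.py <<'E'
from v import *
import sys
o=observe();p=o['tool_pos'];M=R.from_rotvec(o['orientation']).as_matrix();print(p.round(1),'toolyaw',np.arctan2(M[1,1],M[0,1]).round(3),o['force'].round(1),o['moment'].round(2),o['time'])
L=np.array([555.,66.6]);a=.086;d=np.array([np.cos(a),np.sin(a)]);e=np.array([-d[1],d[0]])
im=eyes.capture('side');cv2.imwrite(f'pics/{sys.argv[1]}.png',cv2.resize(im[120:280,270:430],None,fx=4,fy=4,interpolation=2))
t=finder.regions_of('side','tank');mk=t[0]['pixels']
# fill occlusion by convex hull of mask
ys,xs=np.nonzero(mk);h=cv2.convexHull(np.c_[xs,ys].astype(np.int32));z=np.zeros((400,640),np.uint8);cv2.fillConvexPoly(z,h,1)
c=toplane('side',[xs.mean(),ys.mean()],41.)[0];f=tank_fit('side',z>0,(c[0],c[1],.1));q=np.array(f[:2])-L
print(np.round(f,3),'along %.1f across %.1f dyaw %.3f'%(q@d,q@e,f[2]-a))
E
python3 look2.py E
```

```text
[566.7  26.7  12.5] toolyaw 2.197 [-0.4  0.7 -0.7] [ 0.01 -0.   -0.  ] 16.2
[ 6.94517e+02 -1.49483e+02  2.63000e-01  2.46000e-01] along 120.4 across -227.3 dyaw 0.177
```

View pics/E.png

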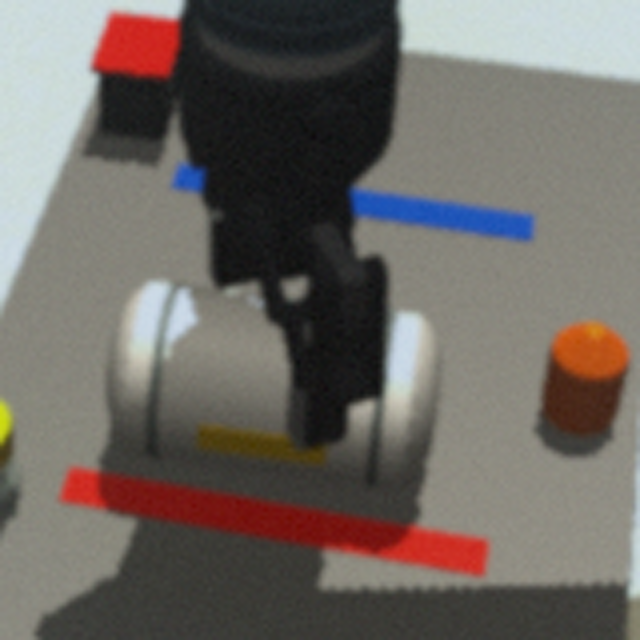

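Call:
{"method": "arm_command", "body": {
  "linear": [
    [0,0,0],
    [0,0,0],
    [0,0,0],
    [0,0,0]
  ],
  "turn": [
    [0,0,0.03],
    [0,0,0.07],
    [0,0,0.1],
    [0,0,0.1]
  ]
}}

```text
time: 16.8
tool_pos: [566.5, 26.8, 12.3]
orientation: [-1.118, 2.936, 0.0]
force: [-0.0, 0.5, 0.3]
width: 85.3
```

```bash
cat > look2.py <<'E'
from v import *
import sys
from scipy.optimize import minimize
o=observe();p=o['tool_pos'];M=R.from_rotvec(o['orientation']).as_matrix();print(p.round(1),'toolyaw',np.arctan2(M[1,1],M[0,1]).round(3),o['force'].round(1),o['moment'].round(2),o['time'])
L=np.array([555.,66.6]);a=.086;d=np.array([np.cos(a),np.sin(a)]);e=np.array([-d[1],d[0]])
im=eyes.capture('side');cv2.imwrite(f'pics/{sys.argv[1]}.png',cv2.resize(im[120:280,270:430],None,fx=4,fy=4,interpolation=2))
t=finder.regions_of('side','tank')
mk=None
for k in t:
    m=k['pixels']; r=k['rect']; 
    if 60<r[2]-r[0]<110 : mk=m;break
if mk is None: print([(k['conf'],k['rect']) for k in t]); sys.exit()
ys,xs=np.nonzero(mk);h=cv2.convexHull(np.c_[xs,ys].astype(np.int32));z=np.zeros((400,640),np.uint8);cv2.fillConvexPoly(z,h,1)
c=toplane('side',[xs.mean(),ys.mean()],41.)[0];f=tank_fit('side',z>0,(c[0],c[1],.1));q=np.array(f[:2])-L
print(np.round(f,3),'along %.1f across %.1f dyaw %.3f'%(q@d,q@e,f[2]-a))
E
python3 look2.py F
```

```text
[566.5  26.8  12.3] toolyaw 2.298 [-0.   0.5  0.3] [ 0.01 -0.04 -0.02] 16.8
[5.6768e+02 2.6736e+01 1.5300e-01 9.6200e-01] along 9.2 across -40.8 dyaw 0.067
```

View pics/F.png

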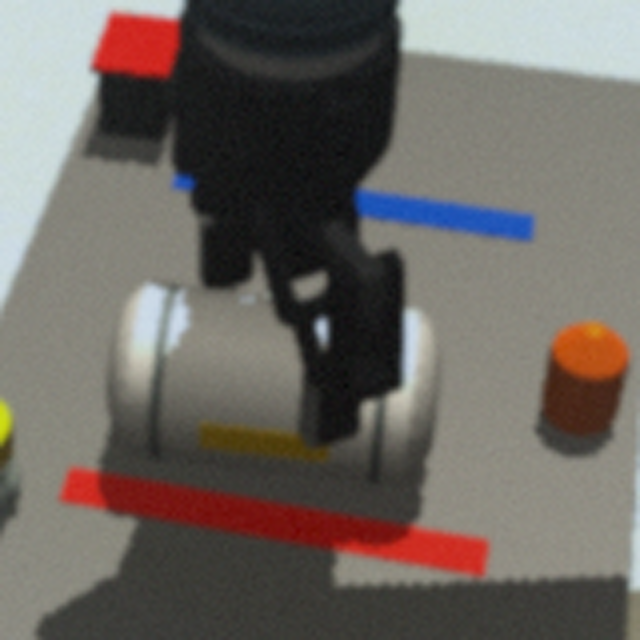

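Call:
{"method": "arm_command", "body": {
  "linear": [
    [0,0,0],
    [0,0,0],
    [0,0,0],
    [-0.4,1.5,0],
    [-1.2,4.5,0],
    [-2.1,8,0],
    [-3,11.5,0],
    [-3.9,15,0],
    [-4.8,18.5,0],
    [-5.7,22,0],
    [-6.6,25.5,0],
    [-7.4,29,0],
    [-8.3,32,0],
    [-9,35,0],
    [-9.6,37.5,0],
    [-10.1,39,0],
    [-10.2,39.7,0],
    [-10.2,39.7,0]
  ],
  "turn": [
    [0,0,0.04],
    [0,0,0.08],
    [0,0,0.1],
    [0,0,0.1],
    [0,0,0.1],
    [0,0,0.1],
    [0,0,0.1],
    [0,0,0.1],
    [0,0,0.1],
    [0,0,0.1],
    [0,0,0.1],
    [0,0,0.1],
    [0,0,0.1],
    [0,0,0.1],
    [0,0,0.1],
    [0,0,0.1],
    [0,0,0.1],
    [0,0,0.1]
  ]
}}

```text
time: 19.15
tool_pos: [556.2, 66.5, 12.3]
orientation: [1.263, -2.877, -0.0]
force: [-0.0, 0.2, 0.6]
width: 85.3
```

```bash
sed -i 's/120:280,270:430/150:310,260:420/' look2.py; python3 look2.py G
```

```text
[556.2  66.5  12.3] toolyaw 2.398 [-0.   0.2  0.6] [-0.01 -0.03 -0.  ] 19.15
[5.57694e+02 6.68330e+01 2.49000e-01 9.29000e-01] along 2.7 across 0.0 dyaw 0.163
```

View pics/G.png

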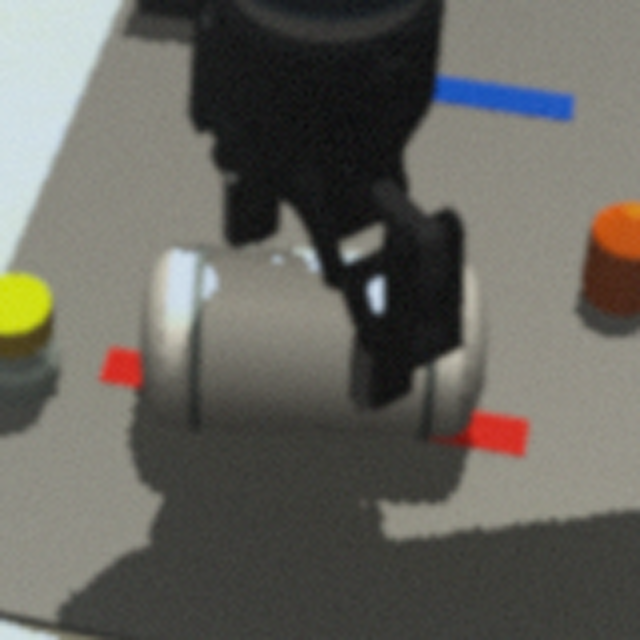

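Call:
{"method": "arm_command", "body": {
  "linear": [
    [0,0,0],
    [0,0,0],
    [0,0,0],
    [0,0,0],
    [0,0,0],
    [0,0,0],
    [0,0,0],
    [0,0,0],
    [0,0,0],
    [0,0,0],
    [0,0,0],
    [0,0,0],
    [0,0,0],
    [0,0,0],
    [0,0,0]
  ],
  "turn": [
    [0,0,-0.08],
    [0,0,-0.2],
    [0,0,-0.34],
    [0,0,-0.48],
    [0,0,-0.62],
    [0,0,-0.76],
    [0,0,-0.88],
    [0,0,-0.98],
    [0,0,-1.06],
    [0,0,-1.12],
    [0,0,-1.17],
    [0,0,-1.22],
    [0,0,-1.27],
    [0,0,-1.3],
    [0,0,-1.3]
  ]
}}

```text
time: 21.12
tool_pos: [556.2, 66.6, 12.3]
orientation: [0.735, 3.054, -0.0]
force: [-0.2, 0.6, -0.2]
width: 85.4
```

```bash
python3 look2.py H
```

```text
[556.2  66.6  12.3] toolyaw 1.098 [-0.2  0.6 -0.2] [0.03 0.02 0.01] 21.125
[5.55487e+02 6.74920e+01 1.11000e-01 8.93000e-01] along 0.6 across 0.8 dyaw 0.025
```

View pics/H.png

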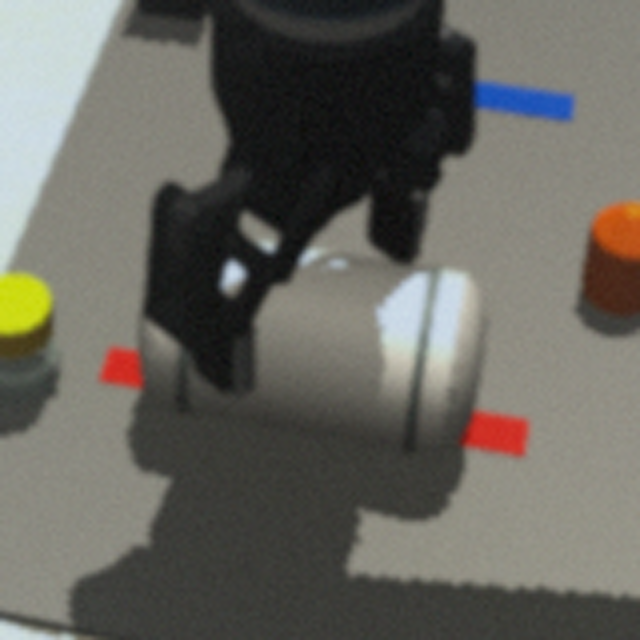

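Call:
{"method": "arm_command", "body": {
  "linear": [
    [0,0,0],
    [0,0,0],
    [0,0,0],
    [0,0,0],
    [0,0,0],
    [0,0,0],
    [0,0,0],
    [0,0,0],
    [0,0,5],
    [0,0,20],
    [0,0,45],
    [0,0,75],
    [0,0,100],
    [0,-40,110],
    [0,-90,120],
    [0,-145,120],
    [0,-190,120],
    [0,-220,120],
    [0,-220,120]
  ],
  "turn": [
    [0,0,-0.01],
    [0,0,-0.022],
    [0,0,-0.022],
    [0,0,0.05],
    [0,0,0.19],
    [0,0,0.34],
    [0,0,0.48],
    [0,0,0.56],
    [0,0,0.56],
    [0,0,0.56],
    [0,0,0.56],
    [0,0,0.56],
    [0,0,0.56],
    [0,0,0.56],
    [0,0,0.56],
    [0,0,0.56],
    [0,0,0.56],
    [0,0,0.56],
    [0,0,0.56]
  ]
}}

```text
time: 23.6
tool_pos: [556.1, -157.8, 133.1]
orientation: [-0.125, 3.138, -0.003]
force: [0.7, 0.7, -1.6]
width: 85.4
```

```bash
python3 look.py I; python3 -c "
from h import *
for l in('jar','kiosk','silo'):
    a=finder.look_for('side',l)[0];r=a['rect'];print(l,a['conf'],np.round(r),toplane('side',[(r[0]+r[2])/2,(r[1]+r[3])/2],28).round())
for n in('top','side'):print(line_pose(n,eyes.capture(n),'blue'))"
```

```text
[ 556.1 -157.8  133.1] toolyaw 1.651 [ 0.7  0.7 -1.6] 23.6
tcp rel line: along -18.2 across -223.7
top 0.55 [5.54939e+02 6.65850e+01 6.90000e-02 9.65000e-01] along -0.1 across -0.0 dyaw -0.017
side 0.59 [5.57028e+02 6.60120e+01 9.80000e-02 9.76000e-01] along 2.0 across -0.8 dyaw 0.012
jar 0.94 [254. 216. 275. 250.] [[670.  87.  28.]]
kiosk 0.74 [293. 122. 314. 153.] [[ 691. -163.   28.]]Traceback (most recent call last):
  File "<string>", line 4, in <module>
    a=finder.look_for('side',l)[0];r=a['rect'];print(l,a['conf'],np.round(r),toplane('side',[(r[0]+r[2])/2,(r[1]+r[3])/2],28).round())
      ~~~~~~~~~~~~~~~~~~~~~~~~~^^^
IndexError: list index out of range
```

View pics/I_side.png

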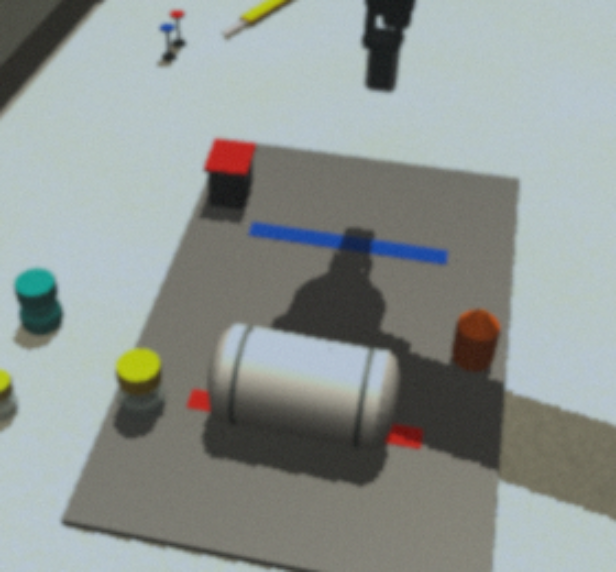

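View pics/I_top.png

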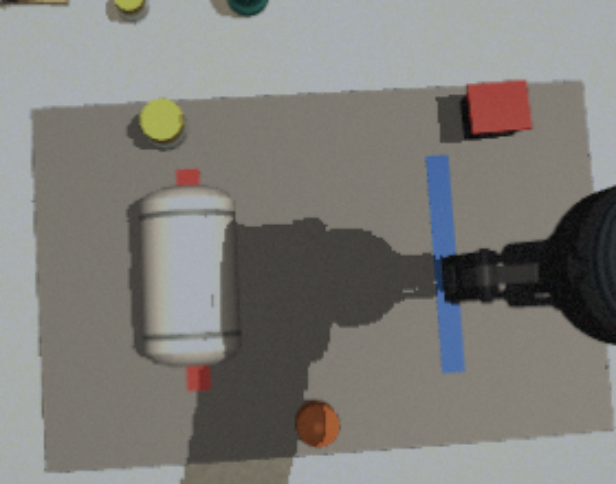

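```bash
python3 -c "
from h import *
im=eyes.capture('top');t=finder.regions_of('top','tank');mk=t[0]['pixels'];print(tank_fit('top',mk,(555,66,.08)),observe()['dq'].round(3),observe()['time'])
print(env.close_job())"
```

```text
(np.float64(555.3536760218918), np.float64(66.87210875577655), np.float64(0.07070369476894463), np.float64(0.9597474193056663)) [ 0.006  0.003  0.006 -0.002  0.002 -0.001  0.   ] 24.05
the job is handed in; nothing more can be done
None
```

The tank is at rest lengthwise on the red line, centred and parallel to within about 2 mm and 0.02 rad. I handed the job in at about 24 s.

- **Rolling:** I rolled the tank from the −y side with the fingertips about 10 mm above its axis. That moved it but did not turn it.
- **Straightening:** I straddled it with the open fingers, tips above the axis and without gripping. I twisted it to steer it along the line, rolled it the rest of the way, then twisted it parallel. I then backed the fingers off and retreated.
- **Final checks on the tank:**

| Camera | Across the line | Along the line | Yaw error |
|---|---|---|---|
| Top | about 0 mm | about 0 mm | −0.016 rad |
| Side | −0.8 mm | +2.0 mm | +0.012 rad |

- **Disagreements:** The cameras disagree by about 2 mm and 0.03 rad, with opposite signs on yaw. The tips also sat about 33 mm higher than the reported TCP, which I found by touching the bare board lightly with the tips (9.6 N).
- **Other objects:** The detector's jar and kiosk positions match the start to within a few mm. It missed the shadowed silo at the end, but the silo is standing and at the same pixels in the pictures.

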